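# Seat a brass block in the corner of the drilling plate and hold it for clamping

## Robot

A 6-joint arm with a two-finger parallel gripper is mounted at the origin on the work surface. World frame = base frame: x ahead of the robot, y to its left, z up, the work surface at z = 0. Lengths are in m, angles in rad, forces in N, time in s.
With the tool pointing down it reaches from about 0.25 to 0.8 m from the base axis. Payload 8.5 kg.
Tool frame: the origin (TCP) lies midway between the tips of the shut fingers; the grasp point (between the pads) lies 19 mm behind it (r.grip_point_offset is the distance from the TCP to the grasp point, in m); z points along the fingers, y is the direction in which the jaws open and shut (so a half turn about z gives the same grasp; the last joint's range is limited). The gripper opens to 85 mm and grips with 20 to 120 N. Pads are 22 mm wide; open, the fingers measure 114 mm over their backs; the gripper's body (76 mm by 85 mm) begins 54 mm behind the grasp point. The pads swing forward as they close: fully open they stand 13 mm farther back than shut.
Start: joints at [-1.25, 0.238, -0.013, 1.319, 0, 1.571], TCP at [0.166, -0.498, 0.231] pointing down, gripper open.
Joint ranges: [-2.66, 2.66], [-1.03, 1.9], [-1.14, 1.46], [-1.82, 2.27], [-1.45, 1.34], [-3.14, 3.14]. Speed limits (rad/s): [2.22, 2.22, 2.79, 3.14, 3.14, 3.14].

## Interface

Orientations are given as [roll, pitch, yaw] about the fixed x, y, z axes, in that order (R = Rz(yaw) Ry(pitch) Rx(roll)).
In Python, from cell import r gives the robot as it stands.
- The arm moves only by the tool carry_out, never from a script. Its argument "increments" is a list of rows, each an object of numbers: "jaw": the finger opening in mm, from 0 to 85.4; "x", "y", "z": the shift along the world's x, y, z in mm; "ax", "ay", "az": the turn, a rotation vector about the world's x, y, z in rad. A call has 1 to 12 rows; each row shifts and turns the commanded pose from where the row before left it; what a row does not reach is not made up. A row lasts 1/12 s, in which the tool goes at most 41.7 mm and 7.16 degrees, less where a joint would pass 70% of its speed; a pose out of reach is approached as far as the arm can. A call is refused whole if a number of a shift passes 41.7 or a number of a turn 0.125, either way. A call with a gripper value outside its range is refused whole. The fingers move at their own pace and stop on an object; "grip_force" is the grip in N (left out, the last holds). Time passes only in rows, so rows that do not move let the fingers close. It gives the time, the measured TCP pose, the force and the opening at its end, in the units of the state.
- r.state(): the state, without advancing time (a new reading comes with each control period).
- r.grab_frame(name): name is "scene" or "side" or "wrist"; returns the picture (400x640x3 uint8, red, green, blue); there is no depth.
- r.camera_params(name): a dict with "fx", "fy", "cx", "cy" (pixels), "dist" ([k1, k2, p1, p2, k3] as OpenCV has them; the pictures are not rectified), "extrinsics" (4x4, takes a point from world to camera coordinates). Camera axes: x right, y up, looking along -z (the intrinsics and any distortion apply to the point x, -y, -z); pixel columns grow to the right and rows downward; lengths in m; the calibration is good to about 2 mm. A picture is of the moment at which its call begins: read the wrist's pose just before it. camera_params takes no time and is no camera call; for the wrist camera it gives the pose at the moment of the call.
- r.finish_job(): hands the job in, once; it reports no verdict.
The state is a dict: "clock": time; "qpos": joint angles; "joint_vel": joint speeds; "tau": joint torques, N m; "position": TCP position; "orientation": TCP orientation; "contact_force": force on the tool from outside, world axes, zero at the start; "wrist_torque": the same for the moment, N m; "finger_gap": finger opening in m.
Only numpy, scipy, OpenCV 4.12 (cv2) and the standard library are available. Lean on these libraries where they do the work, as an engineer would, in place of code of your own. Each camera call takes 0.05 s, during which the arm holds its last target. There are 200 camera calls.

## Task

Pull open the top drawer of the little wooden chest, take out the brass block and set it down flat on the aluminium drilling plate, pushed fully home into the corner: one long side flat against the long dark steel stop and one end against the short one, pressing firmly on both at once. Keep holding and pressing it there so that I can run in the side clamps: the program finishes while the gripper still holds the block. Leave the wax block in the drawer and do not disturb the other things on the bench.

Things in the scene. Friction and masses are not known exactly. Their poses are not given: they have to be found in the camera images.
- chest_drawer0 (a joint): top drawer of the wooden chest, m: 0 shut, grows as it slides out along the chest's -x axis (away from its front, towards the robot), at most 0.165. It may start up to 15 mm ajar. It runs with light friction (about 1 N) and stays where it is left
- chest: fixed pine bench-top chest, 240 deep (x) x 300 wide (y) x 140 high (z) mm, two drawers; origin: centre of its underside; its front looks along its own -x. Top drawer: 258 mm wide inside (y), floor 80 mm above the bench, front panel's top edge 128 mm and side walls' tops 118 mm above the bench, front 15 mm thick plus a 6 mm wall. A bur stand and a ring tray are fixed on the rear of the chest's top
- chest_drawer0_handle (a point): middle of the top drawer's bar handle: a level round steel bar 11 mm thick and 120 mm long along the chest's y, standing 35 mm (bar centre) off the drawer's front on two 8 mm thick posts 51 mm either side of its middle, 103 mm above the bench (37 mm below the chest's top). The point moves with the drawer
- brass_block: loose brass block, 56 long (x) x 32 wide (y) x 32 high (z) mm, about 0.5 kg, with a scribed cross on its top; the origin is the centre of its underside. It starts lying in the top drawer in its front half, roughly lengthwise (its x along the chest's x within 0.25 rad), in the left or the right half of the drawer
- wax_block: loose dark green carving wax block 62 (x) x 40 (y) x 22 (z) mm in the other half of the same drawer; origin at the centre of its underside. Stays in the drawer
- plate: fixed aluminium drilling plate 200 (x) x 150 (y) x 12 (z) mm; origin: centre of its underside, so its top is at z = 12 mm. On it: the two dark stops and two bright edge clamps (12 mm high), wound back 48 mm from a seated block's free side and 61 mm from its free end. Seated, the block lies with its x along the plate's (either way), its origin at x = +32, y = -29, z = 12 mm in the plate's frame
- long_stop: dark oiled steel bar fixed on the plate (slippery, friction about 0.2, as is the plate), 110 mm long along the plate's x, 14 wide, 10 high (top 22 mm above the bench: fingers gripping the block over 12 mm above its underside pass over it); origin: centre of its underside. The face to press against looks along the plate's +y at y = -45 mm in the plate's frame, from x = -60 to +50 mm
- short_stop: dark oiled steel bar fixed on the plate, 76 mm long along the plate's y, 14 mm wide, 10 mm high (top 22 mm above the bench); origin: centre of its underside. The face to press against looks along the plate's -x at x = +60 mm in the plate's frame, from y = -38 to +38 mm. The two stops do not quite meet: the corner itself is open
- flux_jar: loose jar with green lid, 44 mm across and 48 mm high, standing beyond the far end of the plate; a bystander
- tweezers: loose copper-coloured soldering tweezers, about 180 mm long and 6 mm high, lying on the bench; a bystander
- caliper: loose slide caliper, 190 mm long and 14 mm high, lying on the bench; a bystander
- hammer: loose hammer, 240 mm long, lying on the right of the bench; a bystander
- bench_block: loose square steel bench block 64 x 64 x 18 mm lying on the bench; a bystander
- ring_clamp: loose wooden ring clamp 110 mm long and 24 mm high, lying on the left of the bench; a bystander

How it is judged:
By the outcome, as a careful person would: the job done as asked, in the order asked, and still so for the second after the job is handed in, while the arm keeps its last pose, push and grip.
It also fails if it takes over 58 s, if anything falls off the work surface, if the arm or the gripper's body presses on something with over 40 N, if the wrist force passes 120 N, or if a joint passes its speed limit or range.

## Working session

There is one attempt and no reset: what is moved stays moved. The work goes in short steps, Python scripts to look and compute and a tool call to move; the robot and the scene stay as the last step left them, time stands still between calls to the robot, and variables do not carry over. Pictures are saved under pics/ and viewed, about 8 in all and at most 12, crops included, and the job is handed in when it is done.

Besides the shell and the picture viewer there is one more tool, called after "Request:" as name(argument=value, ...) on one line, values as JSON. carry_out: Moves the arm, as the interface text tells. Its arguments: {"type":"object","properties":{"increments":{"type":"array","items":{"type":"object","properties":{"jaw":{"type":"number"},"x":{"type":"number"},"y":{"type":"number"},"z":{"type":"number"},"ax":{"type":"number"},"ay":{"type":"number"},"az":{"type":"number"}}}},"grip_force":{"type":"number"}},"required":["increments"]}

```bash
mkdir -p pics; ls; python3 - <<'E'
from cell import r
import cv2,numpy as np
print(r.state())
ims=[]
for n in("scene","side","wrist"):
    p=r.camera_params(n); print(n,p)
    im=r.grab_frame(n); cv2.imwrite(f"pics/{n}0.png",im[:,:,::-1])
E
```

```text
pics
{'clock': 0.0, 'qpos': array([-1.24997926e+00,  2.38758829e-01, -1.42190424e-02,  1.31920885e+00,
       -1.67850806e-05,  1.57079837e+00]), 'joint_vel': array([-0.00095204,  0.00058772,  0.00033179,  0.0007777 , -0.00020212,
        0.0002047 ]), 'tau': array([-2.30985170e-03, -5.38779759e+01,  3.46440446e+01,  1.82895816e-02,
        1.38431606e-04,  8.16400984e-06]), 'position': array([ 0.16542282, -0.49783331,  0.23070285]), 'orientation': array([-3.14020226e+00,  1.67879118e-05,  3.20815046e-01]), 'contact_force': array([ 0.30706381,  0.63683399, -0.0596107 ]), 'wrist_torque': array([ 0.02736008, -0.02400713,  0.01961888]), 'finger_gap': 0.08577794139676108}
scene {'fx': 459.4477527941225, 'fy': 459.4477527941225, 'cx': 319.3098804672463, 'cy': 198.3992413453482, 'dist': array([0.04417457, 0.        , 0.        , 0.        , 0.        ]), 'extrinsics': array([[-0.68148359,  0.73172624,  0.01252295,  0.37215483],
       [-0.61509108, -0.58196112,  0.53196261,  0.25404617],
       [ 0.39653887,  0.35482103,  0.84667524, -1.63992376],
       [ 0.        ,  0.        ,  0.     
[... 221 characters left out ...]
': array([[-0.92593076, -0.37763222,  0.00679187,  0.46404849],
       [ 0.25039406, -0.6002894 ,  0.75957584, -0.20741762],
       [-0.28276322,  0.70501528,  0.65038329, -1.30658676],
       [ 0.        ,  0.        ,  0.        ,  1.        ]])}
wrist {'fx': 277.29456887386084, 'fy': 277.29456887386084, 'cx': 319.08253583184126, 'cy': 199.3926468436912, 'dist': array([-0.04727096,  0.        ,  0.        ,  0.        ,  0.        ]), 'extrinsics': array([[ 0.31544482, -0.94894308, -0.00126483, -0.52509728],
       [ 0.90979058,  0.30280824, -0.28388072,  0.0367537 ],
       [ 0.26976965,  0.08839797,  0.95885877, -0.37904136],
       [ 0.        ,  0.        ,  0.        ,  1.        ]])}
```

View pics/scene0.png

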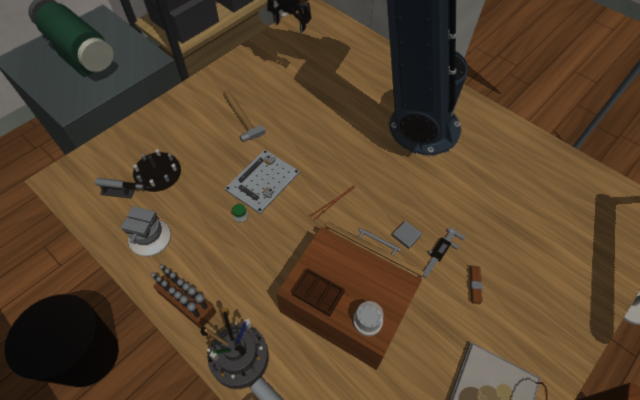

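View pics/side0.png

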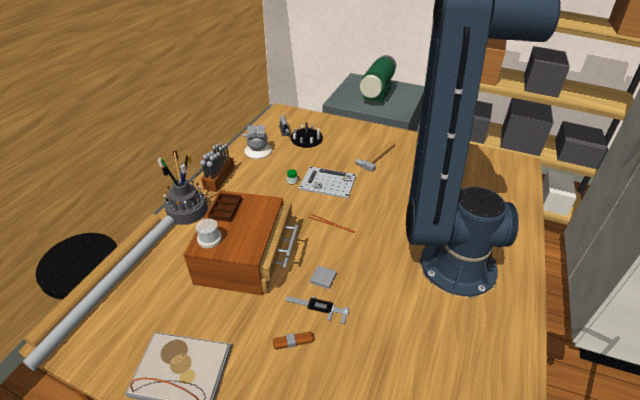

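The scene view shows the handle at about (361,232)-(398,250), the plate around (262,180) and the chest top around (350,290). The side view shows the handle at about (297,227)-(285,265) and the plate around (328,181).

```bash
cat > h.py <<'E'
import cv2,numpy as np
from cell import r
def ray(p,uv):
    K=np.array([[p['fx'],0,p['cx']],[0,p['fy'],p['cy']],[0,0,1]])
    n=cv2.undistortPoints(np.array([[uv]],float),K,np.array(p['dist']))[0,0]
    E=p['extrinsics']; R=E[:3,:3]; c=-R.T@E[:3,3]
    d=R.T@np.array([n[0],-n[1],-1.]); return c,d/np.linalg.norm(d)
def plane(p,uv,z):
    c,d=ray(p,uv); return c+d*(z-c[2])/d[2]
def tri(obs):
    A=np.zeros((3,3));b=np.zeros(3);L=[ray(*o) for o in obs]
    for c,d in L:
        P=np.eye(3)-np.outer(d,d);A+=P;b+=P@c
    X=np.linalg.solve(A,b)
    return X,[np.linalg.norm((np.eye(3)-np.outer(d,d))@(X-c))*1000 for c,d in L]
def proj(p,X):
    E=p['extrinsics'];q=E[:3,:3]@np.asarray(X)+E[:3,3]
    K=np.array([[p['fx'],0,p['cx']],[0,p['fy'],p['cy']],[0,0,1]])
    return cv2.projectPoints(np.array([[q[0],-q[1],-q[2]]]),np.zeros(3),np.zeros(3),K,np.array(p['dist']))[0][0,0]
E
python3 - <<'E'
import cv2,numpy as np
s=cv2.imread('pics/scene0.png');d=cv2.imread('pics/side0.png')
z=lambda im,x,y,w,h:cv2.resize(im[y:y+h,x:x+w],(400,300),interpolation=cv2.INTER_CUBIC)
# 80x60 crops x5
cv2.imwrite('pics/m0.png',np.vstack([np.hstack([z(s,340,215,80,60),z(s,222,145,80,60)]),np.hstack([z(d,250,215,80,60),z(d,290,150,80,60)])]))
E
```

```text
(no output)
```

View pics/m0.png

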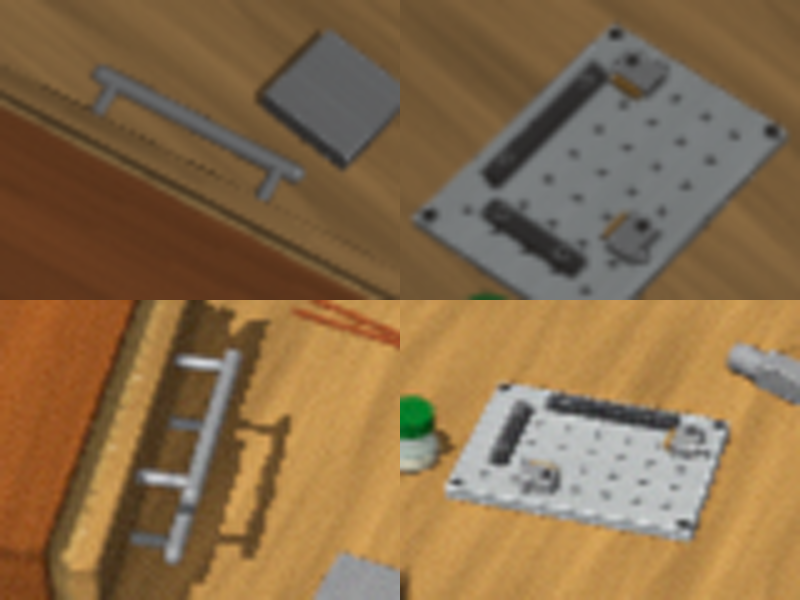

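```bash
python3 - <<'E'
from h import *
S=r.camera_params('scene');D=r.camera_params('side')
np.set_printoptions(precision=4,suppress=True)
for a,b in [((359.4,229.4),(296.8,225.4)),((400,250),(287.2,256.6))]: print(tri([(S,a),(D,b)]))
print('plate scene',[plane(S,u,.012) for u in [(265,150.6),(299.4,172),(224.6,188.4)]])
print('side',[plane(D,u,.012) for u in [(310.6,166.6),(356,175),(348,196),(299.4,187.6)]])
print('long stop scene top', [plane(S,u,.022) for u in [(222+202/5,145+68/5),(222+90/5,145+178/5)]])
print('short',[plane(S,u,.022) for u in [(222+95/5,145+206/5),(222+172/5,145+265/5)]])
# others: tweezers, bench block, jar
print([plane(S,u,.0) for u in [(311,217),(353,187),(404,222),(394,235),(412,248),(239,212)]])
E
```

```text
(array([0.5223, 0.1303, 0.1061]), [np.float64(0.8773641522637717), np.float64(0.8773641522635799)])
(array([0.4944, 0.2548, 0.1006]), [np.float64(2.6954063967092363), np.float64(2.6954063967093176)])
plate scene [array([ 0.4675, -0.3251,  0.012 ]), array([ 0.4509, -0.1785,  0.012 ]), array([ 0.662 , -0.3073,  0.012 ])]
side [array([ 0.6597, -0.3083,  0.012 ]), array([ 0.4636, -0.326 ,  0.012 ]), array([ 0.45  , -0.1844,  0.012 ]), array([ 0.6448, -0.1596,  0.012 ])]
long stop scene top [array([ 0.5014, -0.3006,  0.022 ]), array([ 0.6116, -0.2883,  0.022 ])]
short [array([ 0.6239, -0.2698,  0.022 ]), array([ 0.6206, -0.2015,  0.022 ])]
[array([ 0.5435, -0.0379,  0.    ]), array([ 0.3676, -0.016 ,  0.    ]), array([0.3576, 0.1848, 0.    ]), array([0.4151, 0.1903, 0.    ]), array([0.4127, 0.2568, 0.    ]), array([ 0.6855, -0.2147,  0.    ])]
```

Request:
carry_out(increments=[{"jaw": 32,"x": 14,"y": 29,"az": 0.0613},{"x": 14,"y": 29,"az": 0.0613},{"x": 14,"y": 29,"az": 0.0613},{"x": 14,"y": 29,"az": 0.0613},{"x": 14,"y": 29,"az": 0.0613},{"x": 14,"y": 29,"az": 0.0613},{"x": 14,"y": 29,"az": 0.0613},{"x": 14,"y": 29,"az": 0.0613},{"x": 14,"y": 29,"az": 0.0613},{"x": 14,"y": 29,"az": 0.0613},{"x": 14,"y": 29,"az": 0.0613},{"x": 14,"y": 29,"az": 0.0613}])

```text
$.increments[0]: bad value
```

Request:
carry_out(increments=[{"x": 14,"y": 29,"az": 0.0613},{"x": 14,"y": 29,"az": 0.0613},{"x": 14,"y": 29,"az": 0.0613},{"x": 14,"y": 29,"az": 0.0613},{"x": 14,"y": 29,"az": 0.0613},{"x": 14,"y": 29,"az": 0.0613},{"x": 14,"y": 29,"az": 0.0613},{"x": 14,"y": 29,"az": 0.0613},{"x": 14,"y": 29,"az": 0.0613},{"x": 14,"y": 29,"az": 0.0613},{"x": 14,"y": 29,"az": 0.0613},{"x": 14,"y": 29,"az": 0.0613}])

```text
$.increments[0]: bad value
```

```bash
python3 - <<'E'
from h import *
np.set_printoptions(precision=4,suppress=True)
s=r.state();print(s['clock'],s['position'],s['orientation'],s['qpos'],s['finger_gap'])
im=r.grab_frame('wrist');cv2.imwrite('pics/w1.png',im[:,:,::-1])
E
```

```text
0.15 [ 0.1654 -0.4979  0.2308] [-3.1404  0.      0.3208] [-1.25    0.2387 -0.0141  1.3192 -0.      1.5708] 0.08519030828468784
```

View pics/w1.png

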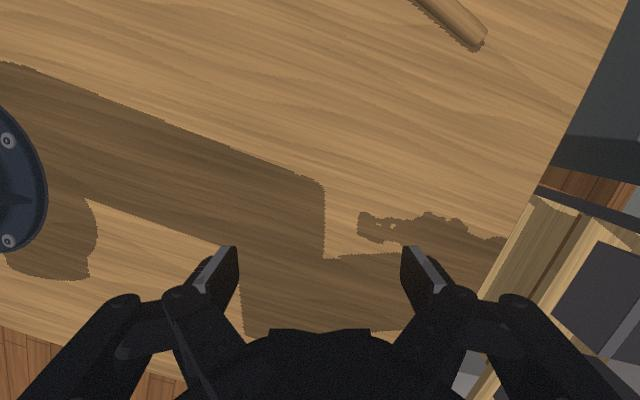

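The call was refused, so nothing moved; the picture only shows the bench at the start pose, with the fingertips at about (235,250) and (405,250). I'll fill in every field of each row.

Request:
carry_out(increments=[{"jaw": 32,"x": 14,"y": 29,"z": 0,"ax": 0,"ay": 0,"az": 0.0613},{"jaw": 32,"x": 14,"y": 29,"z": 0,"ax": 0,"ay": 0,"az": 0.0613},{"jaw": 32,"x": 14,"y": 29,"z": 0,"ax": 0,"ay": 0,"az": 0.0613},{"jaw": 32,"x": 14,"y": 29,"z": 0,"ax": 0,"ay": 0,"az": 0.0613},{"jaw": 32,"x": 14,"y": 29,"z": 0,"ax": 0,"ay": 0,"az": 0.0613},{"jaw": 32,"x": 14,"y": 29,"z": 0,"ax": 0,"ay": 0,"az": 0.0613},{"jaw": 32,"x": 14,"y": 29,"z": 0,"ax": 0,"ay": 0,"az": 0.0613},{"jaw": 32,"x": 14,"y": 29,"z": 0,"ax": 0,"ay": 0,"az": 0.0613},{"jaw": 32,"x": 14,"y": 29,"z": 0,"ax": 0,"ay": 0,"az": 0.0613},{"jaw": 32,"x": 14,"y": 29,"z": 0,"ax": 0,"ay": 0,"az": 0.0613},{"jaw": 32,"x": 14,"y": 29,"z": 0,"ax": 0,"ay": 0,"az": 0.0613},{"jaw": 32,"x": 14,"y": 29,"z": 0,"ax": 0,"ay": 0,"az": 0.0613}], grip_force=40)

```text
clock: 1.2
position: [0.3338, -0.1487, 0.2314]
orientation: [3.141, -0.0, 1.059]
contact_force: [1.9, -1.0, 1.0]
finger_gap: 0.032
```

Request:
carry_out(increments=[{"jaw": 32,"x": 14,"y": 29,"z": 0,"ax": 0,"ay": 0,"az": 0.0613},{"jaw": 32,"x": 14,"y": 29,"z": 0,"ax": 0,"ay": 0,"az": 0.0613},{"jaw": 32,"x": 14,"y": 29,"z": 0,"ax": 0,"ay": 0,"az": 0.0613},{"jaw": 32,"x": 14,"y": 29,"z": 0,"ax": 0,"ay": 0,"az": 0.0613},{"jaw": 32,"x": 14,"y": 29,"z": 0,"ax": 0,"ay": 0,"az": 0.0613},{"jaw": 32,"x": 14,"y": 29,"z": 0,"ax": 0,"ay": 0,"az": 0.0613},{"jaw": 32,"x": 14,"y": 29,"z": 0,"ax": 0,"ay": 0,"az": 0.0613},{"jaw": 32,"x": 14,"y": 29,"z": 0,"ax": 0,"ay": 0,"az": 0.0613},{"jaw": 32,"x": 14,"y": 29,"z": 0,"ax": 0,"ay": 0,"az": 0.0613},{"jaw": 32,"x": 14,"y": 29,"z": 0,"ax": 0,"ay": 0,"az": 0.0613},{"jaw": 32,"x": 14,"y": 29,"z": 0,"ax": 0,"ay": 0,"az": 0.0613},{"jaw": 32,"x": 14,"y": 29,"z": 0,"ax": 0,"ay": 0,"az": 0.0613}])

```text
clock: 2.2
position: [0.5018, 0.1995, 0.2311]
orientation: [-3.141, 0.0, 1.795]
contact_force: [0.6, -0.4, -1.3]
finger_gap: 0.032
```

```bash
python3 - <<'E'
from h import *
np.set_printoptions(precision=4,suppress=True)
s=r.state();print(s['clock'],s['position'],s['orientation'],s['qpos'],s['finger_gap'])
p=r.camera_params('wrist');print(p['extrinsics'].tolist())
im=r.grab_frame('wrist');cv2.imwrite('pics/w1.png',im[:,:,::-1])
E
```

```text
2.2 [0.5018 0.1995 0.2311] [-3.1413  0.0001  1.7953] [ 0.3783  0.2644  0.0218  1.3285 -0.      1.7246] 0.03198144456702083
[[0.974872742419552, 0.22276222420253228, -0.0003571494397719433, -0.5338962947080107], [-0.21369253213495773, 0.9347258758487814, -0.28394196366243185, -0.041687790726159316], [-0.06291770654697823, 0.27688360097172304, 0.9588414017530736, -0.4021372296702733], [0.0, 0.0, 0.0, 1.0]]
```

View pics/w1.png

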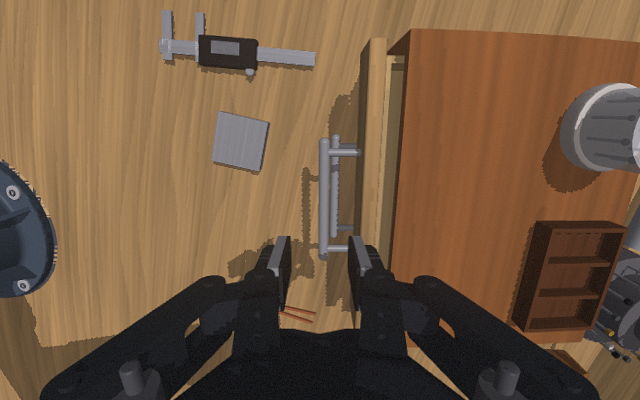

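The wrist view shows the top handle's bar from (324,139) to (323,258), with the drawer slightly ajar. The fingers straddle it at columns 285 and 350.

```bash
python3 - <<'E'
from h import *
np.set_printoptions(precision=4,suppress=True)
W=r.camera_params('wrist');S=r.camera_params('scene');D=r.camera_params('side')
a=plane(W,(324,140),.103);b=plane(W,(323.5,257),.103);m=(a+b)/2
d=a-b;print(a,b,m,np.linalg.norm(d),'yaw',np.arctan2(-d[0],d[1]))
print(tri([(W,(324,139)),(S,(400,250)),(D,(287.2,256.6))]),tri([(W,(323.5,258)),(S,(359.4,229.4)),(D,(296.8,225.4))]))
c=plane(W,(411,30),.14);e=plane(W,(391,278),.14);d=c-e;print(c,e,'yaw top',np.arctan2(-d[0],d[1]))
E
```

```text
[0.4978 0.2547 0.103 ] [0.5263 0.1337 0.103 ] [0.5121 0.1942 0.103 ] 0.12430186370694365 yaw 0.23151748926945484
(array([0.4956, 0.2552, 0.1013]), [np.float64(2.0566393007002803), np.float64(3.3710018625092126), np.float64(2.407510331477151)]) (array([0.5237, 0.132 , 0.1068]), [np.float64(3.4006749375379233), np.float64(0.7357148969514647), np.float64(2.748354845361584)])
[0.5415 0.3528 0.14  ] [0.5898 0.1455 0.14  ] yaw top 0.22887670084016795
```

Request:
carry_out(increments=[{"jaw": 28,"x": 9,"y": -5,"z": -10,"ax": 0,"ay": 0,"az": 0.006},{"jaw": 28,"x": 0,"y": 0,"z": -20,"ax": 0,"ay": 0,"az": 0},{"jaw": 28,"x": 0,"y": 0,"z": -20,"ax": 0,"ay": 0,"az": 0},{"jaw": 28,"x": 0,"y": 0,"z": -20,"ax": 0,"ay": 0,"az": 0},{"jaw": 28,"x": 0,"y": 0,"z": -20,"ax": 0,"ay": 0,"az": 0},{"jaw": 28,"x": 0,"y": 0,"z": -20,"ax": 0,"ay": 0,"az": 0},{"jaw": 28,"x": 0,"y": 0,"z": -15,"ax": 0,"ay": 0,"az": 0},{"jaw": 28,"x": 0,"y": 0,"z": -12,"ax": 0,"ay": 0,"az": 0},{"jaw": 28,"x": 0,"y": 0,"z": -10,"ax": 0,"ay": 0,"az": 0},{"jaw": 28,"x": 0,"y": 0,"z": 0,"ax": 0,"ay": 0,"az": 0}])

```text
clock: 3.08
position: [0.5138, 0.1926, 0.0859]
orientation: [3.135, 0.001, 1.797]
contact_force: [0.8, -0.3, 9.2]
finger_gap: 0.028
```

```bash
python3 - <<'E'
from h import *
np.set_printoptions(precision=4,suppress=True)
s=r.state();print(s['clock'],s['position'],s['orientation'],s['contact_force'],s['wrist_torque'])
W=r.camera_params('wrist');im=r.grab_frame('wrist')
cv2.imwrite('pics/w2.png',im[:,:,::-1])
s=r.state();print(s['contact_force'])
E
```

```text
3.0833 [0.5138 0.1926 0.0859] [3.1345 0.0005 1.7966] [ 0.7988 -0.3248  9.183 ] [-0.0686 -0.5003  0.005 ]
[ 0.1479 -0.7158  5.0695]
```

View pics/w2.png

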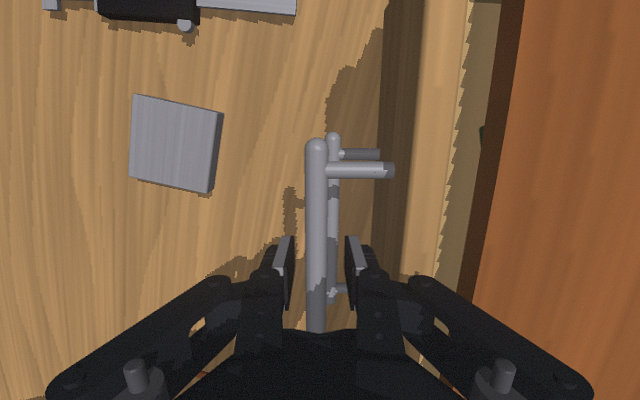

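The bar, at column 316, runs between the fingers at columns 285 and 355, so I'll close on it.

Request:
carry_out(increments=[{"jaw": 5,"x": 0,"y": 0,"z": 0,"ax": 0,"ay": 0,"az": 0},{"jaw": 5,"x": 0,"y": 0,"z": 0,"ax": 0,"ay": 0,"az": 0},{"jaw": 5,"x": 0,"y": 0,"z": 0,"ax": 0,"ay": 0,"az": 0},{"jaw": 5,"x": 0,"y": 0,"z": 0,"ax": 0,"ay": 0,"az": 0},{"jaw": 5,"x": 0,"y": 0,"z": 0,"ax": 0,"ay": 0,"az": 0},{"jaw": 5,"x": 0,"y": 0,"z": 0,"ax": 0,"ay": 0,"az": 0}], grip_force=40)

```text
clock: 3.63
position: [0.5109, 0.1922, 0.0845]
orientation: [3.141, 0.001, 1.797]
contact_force: [0.7, -2.0, 5.8]
finger_gap: 0.0094
```

Request:
carry_out(increments=[{"jaw": 5,"x": -6,"y": -1.4,"z": 0,"ax": 0,"ay": 0,"az": 0},{"jaw": 5,"x": -13,"y": -3,"z": 0,"ax": 0,"ay": 0,"az": 0},{"jaw": 5,"x": -13,"y": -3,"z": 0,"ax": 0,"ay": 0,"az": 0},{"jaw": 5,"x": -13,"y": -3,"z": 0,"ax": 0,"ay": 0,"az": 0},{"jaw": 5,"x": -13,"y": -3,"z": 0,"ax": 0,"ay": 0,"az": 0},{"jaw": 5,"x": -13,"y": -3,"z": 0,"ax": 0,"ay": 0,"az": 0},{"jaw": 5,"x": -13,"y": -3,"z": 0,"ax": 0,"ay": 0,"az": 0},{"jaw": 5,"x": -13,"y": -3.1,"z": 0,"ax": 0,"ay": 0,"az": 0},{"jaw": 5,"x": -13,"y": -3.1,"z": 0,"ax": 0,"ay": 0,"az": 0},{"jaw": 5,"x": -13,"y": -3.1,"z": 0,"ax": 0,"ay": 0,"az": 0},{"jaw": 5,"x": -8,"y": -1.9,"z": 0,"ax": 0,"ay": 0,"az": 0},{"jaw": 5,"x": 0,"y": 0,"z": 0,"ax": 0,"ay": 0,"az": 0}])

```text
clock: 4.63
position: [0.3773, 0.1625, 0.0845]
orientation: [-3.141, -0.003, 1.799]
contact_force: [-2.0, 5.3, 3.9]
finger_gap: 0.0094
```

Request:
carry_out(increments=[{"jaw": 28,"x": 0,"y": 0,"z": 0,"ax": 0,"ay": 0,"az": 0},{"jaw": 28,"x": 0,"y": 0,"z": 0,"ax": 0,"ay": 0,"az": 0},{"jaw": 28,"x": 0,"y": 0,"z": 0,"ax": 0,"ay": 0,"az": 0},{"jaw": 28,"x": 0,"y": 0,"z": 5,"ax": 0,"ay": 0,"az": 0},{"jaw": 28,"x": 0,"y": 0,"z": 20,"ax": 0,"ay": 0,"az": 0},{"jaw": 28,"x": 0,"y": 0,"z": 30,"ax": 0,"ay": 0,"az": 0},{"jaw": 28,"x": 0,"y": 0,"z": 30,"ax": 0,"ay": 0,"az": 0},{"jaw": 28,"x": 0,"y": 0,"z": 30,"ax": 0,"ay": 0,"az": 0},{"jaw": 50,"x": 10,"y": 2,"z": 30,"ax": 0,"ay": 0,"az": -0.12},{"jaw": 60,"x": 10,"y": 2,"z": 25,"ax": 0,"ay": 0,"az": -0.12},{"jaw": 60,"x": 10,"y": 2,"z": 15,"ax": 0,"ay": 0,"az": -0.12},{"jaw": 60,"x": 10,"y": 2,"z": 10,"ax": 0,"ay": 0,"az": -0.12}])

```text
clock: 5.63
position: [0.4206, 0.1704, 0.2816]
orientation: [3.139, -0.001, 1.312]
contact_force: [-0.1, 0.5, -0.9]
finger_gap: 0.06
```

Request:
carry_out(increments=[{"jaw": 60,"x": 8,"y": 2,"z": 0,"ax": 0,"ay": 0,"az": -0.12},{"jaw": 60,"x": 8,"y": 2,"z": 0,"ax": 0,"ay": 0,"az": -0.12},{"jaw": 60,"x": 8,"y": 2,"z": 0,"ax": 0,"ay": 0,"az": -0.12},{"jaw": 60,"x": 8,"y": 2,"z": 0,"ax": 0,"ay": 0,"az": -0.12},{"jaw": 60,"x": 8,"y": 2,"z": 0,"ax": 0,"ay": 0,"az": -0.12},{"jaw": 60,"x": 8,"y": 2,"z": 0,"ax": 0,"ay": 0,"az": -0.12},{"jaw": 60,"x": 8,"y": 2,"z": 0,"ax": 0,"ay": 0,"az": -0.12},{"jaw": 60,"x": 8,"y": 2,"z": 0,"ax": 0,"ay": 0,"az": -0.12},{"jaw": 60,"x": 8,"y": 2,"z": 0,"ax": 0,"ay": 0,"az": -0.12},{"jaw": 60,"x": 0,"y": 2,"z": 0,"ax": 0,"ay": 0,"az": -0.015},{"jaw": 60,"x": 0,"y": 0,"z": 0,"ax": 0,"ay": 0,"az": 0}])

```text
clock: 6.55
position: [0.5031, 0.1522, 0.279]
orientation: [-3.111, 0.001, 0.276]
contact_force: [-0.2, 0.6, 0.3]
finger_gap: 0.0601
```

```bash
python3 - <<'E'
from h import *
np.set_printoptions(precision=4,suppress=True)
s=r.state();print(s['clock'],s['position'],s['orientation'])
im=r.grab_frame('wrist')
cv2.imwrite('pics/w3.png',im[:,:,::-1])
im=r.grab_frame('scene');cv2.imwrite('pics/scene3.png',im[:,:,::-1])
E
```

```text
6.55 [0.5031 0.1522 0.279 ] [-3.1106  0.0014  0.2764]
```

View pics/w3.png

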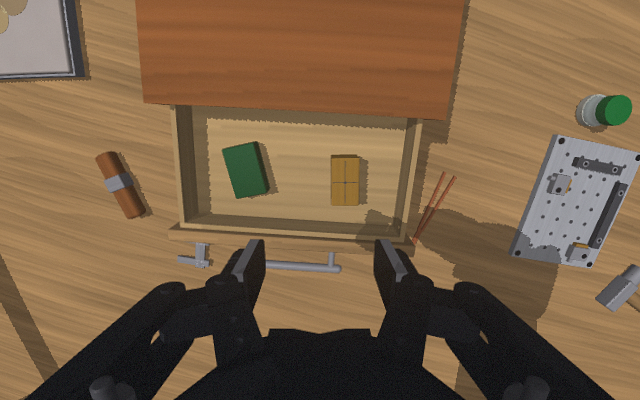

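The wrist view shows the brass block upright at (345,180), the wax block at (245,170) and the plate at right, with corners near (557,135) and (513,257). I'll segment the block and also settle the tilt.

```bash
python3 - <<'E'
from h import *
np.set_printoptions(precision=4,suppress=True)
s=r.state();print(s['clock'],s['position'],s['orientation'],s['joint_vel'])
W=r.camera_params('wrist');im=r.grab_frame('wrist')
S=r.camera_params('scene');sc=r.grab_frame('scene')
for n,p,im,b in (('w',W,im,(320,140,60,80)),('s',S,sc,(290,190,80,80))):
    x,y,w,h=b; c=im[y:y+h,x:x+w]; hsv=cv2.cvtColor(c,cv2.COLOR_RGB2HSV)
    m=((hsv[...,0]>=15)&(hsv[...,0]<=28)&(hsv[...,1]>150)).astype(np.uint8)
    n_,l,st,ce=cv2.connectedComponentsWithStats(m);print(n,st[:6].tolist())
    if n_<2: continue
    k=1+np.argmax(st[1:,4]);mm=(l==k)
    pts=np.argwhere(mm)[:,::-1].astype(np.float32)+[x,y]
    rc=cv2.minAreaRect(pts.astype(np.float32));print(rc)
    bx=cv2.boxPoints(rc)
    for u in bx: print(u,plane(p,u,.112))
    print('ctr',plane(p,rc[0],.112))
    print(np.unique(c[mm].sum(1)//30,return_counts=True))
E
```

```text
6.65 [0.5022 0.1534 0.2792] [-3.1105  0.0012  0.2791] [ 0.0184 -0.0093 -0.0064 -0.0023  0.0002  0.0006]
w [[0, 0, 60, 80, 3590], [12, 14, 29, 51, 1207], [19, 15, 3, 1, 3]]
((346.0, 179.0), (50.0, 28.0), 90.0)
[332. 154.] [0.537  0.1531 0.112 ]
[360. 154.] [0.5457 0.1233 0.112 ]
[360. 204.] [0.4906 0.105  0.112 ]
[332. 204.] [0.4813 0.1363 0.112 ]
ctr [0.5143 0.1296 0.112 ]
(array([ 5,  6,  8,  9, 10, 11], dtype=uint64), array([   2,   27,    8,   62, 1104,    4]))
s [[0, 0, 80, 80, 6136], [63, 26, 17, 24, 256], [30, 37, 1, 1, 1], [28, 40, 1, 1, 1], [54, 48, 1, 1, 1], [58, 50, 1, 1, 1]]
((361.5000305175781, 227.50001525878906), (12.074766159057617, 21.913463592529297), 26.56505012512207)
[351.2 234.6] [0.5539 0.1268 0.112 ]
[361. 215.] [0.4869 0.1059 0.112 ]
[371.8 220.4] [0.4794 0.1396 0.112 ]
[362. 240.] [0.5461 0.1595 0.112 ]
ctr [0.517  0.1331 0.112 ]
(array([4, 5, 6, 7, 8, 9], dtype=uint64), array([ 35,  20,  23, 130,  46,   2]))
```

Request:
carry_out(increments=[{"jaw": 60,"x": 6,"y": -8,"z": -20,"ax": -0.015,"ay": -0.0043,"az": 0.01},{"jaw": 60,"x": 6,"y": -8,"z": -25,"ax": -0.015,"ay": -0.0043,"az": 0.01},{"jaw": 60,"x": 0,"y": -7,"z": -25,"ax": 0,"ay": 0,"az": 0},{"jaw": 60,"x": 0,"y": 0,"z": -25,"ax": 0,"ay": 0,"az": 0},{"jaw": 60,"x": 0,"y": 0,"z": -10,"ax": 0,"ay": 0,"az": 0},{"jaw": 60,"x": 0,"y": 0,"z": 0,"ax": 0,"ay": 0,"az": 0}])

```text
clock: 7.25
position: [0.5128, 0.1309, 0.1724]
orientation: [-3.141, 0.005, 0.301]
contact_force: [-0.8, -0.4, -0.3]
finger_gap: 0.0595
```

```bash
cat > brass.py <<'E'
from h import *
np.set_printoptions(precision=4,suppress=True)
def brass(p,im,z,b=None):
    hsv=cv2.cvtColor(im,cv2.COLOR_RGB2HSV)
    m=((hsv[...,0]>=15)&(hsv[...,0]<=28)&(hsv[...,1]>150)&(hsv[...,2]>70)).astype(np.uint8)
    if b: q=np.zeros_like(m);q[b[1]:b[3],b[0]:b[2]]=1;m*=q
    m=cv2.morphologyEx(m,cv2.MORPH_CLOSE,np.ones((5,5)))
    n_,l,st,ce=cv2.connectedComponentsWithStats(m);k=1+np.argmax(st[1:,4])
    print('comp',st[k])
    cs,_=cv2.findContours((l==k).astype(np.uint8),cv2.RETR_EXTERNAL,cv2.CHAIN_APPROX_NONE)
    c=max(cs,key=cv2.contourArea)[:,0].astype(float)
    P=np.array([plane(p,u,z)[:2] for u in c])*1000
    (cx,cy),(w,h),a=cv2.minAreaRect(P.astype(np.float32))
    if w<h: a+=90; w,h=h,w
    a=(a+90)%180-90
    print('centre mm',cx,cy,'size',w,h,'yaw',np.radians(a)); return c
E
python3 - <<'E'
from brass import *
s=r.state();print(s['clock'],s['position'],s['orientation'],s['qpos'])
W=r.camera_params('wrist');im=r.grab_frame('wrist')
cv2.imwrite('pics/w4.png',im[:,:,::-1])
brass(W,im,.112,(200,60,440,330))
E
```

```text
7.25 [0.5128 0.1309 0.1724] [-3.1414  0.0048  0.3005] [ 0.2499  0.2753 -0.116   1.1844 -0.0001  3.091 ]
comp [ 300  174   42   75 2916]
centre mm 514.6848754882812 129.59996032714844 size 60.68169021606445 30.96290397644043 yaw 0.2968545439383488
```

View pics/w4.png

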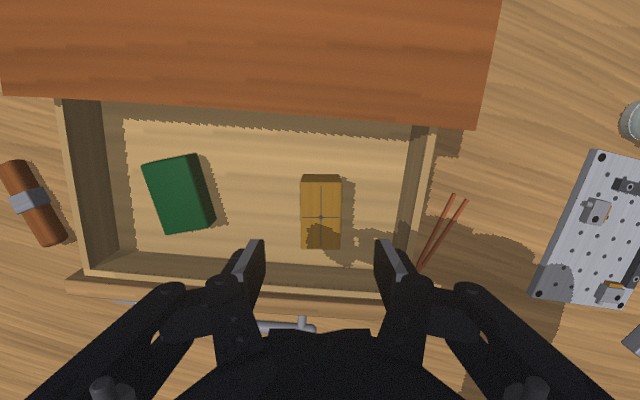

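The block's cross is at (321,217) and its far face shows at rows 174-182, so the true centre is about (512.4, 129) mm and the yaw 0.297. The tool is aligned. I'll descend to put the tips 14 mm above the underside, then grip.

Request:
carry_out(increments=[{"jaw": 60,"x": 0,"y": -2,"z": -15,"ax": 0,"ay": 0,"az": 0},{"jaw": 60,"x": 0,"y": 0,"z": -20,"ax": 0,"ay": 0,"az": 0},{"jaw": 60,"x": 0,"y": 0,"z": -20,"ax": 0,"ay": 0,"az": 0},{"jaw": 60,"x": 0,"y": 0,"z": -15,"ax": 0,"ay": 0,"az": 0},{"jaw": 60,"x": 0,"y": 0,"z": -8,"ax": 0,"ay": 0,"az": 0},{"jaw": 50,"x": 0,"y": 0,"z": 0,"ax": 0,"ay": 0,"az": 0},{"jaw": 25,"x": 0,"y": 0,"z": 0,"ax": 0,"ay": 0,"az": 0},{"jaw": 25,"x": 0,"y": 0,"z": 0,"ax": 0,"ay": 0,"az": 0},{"jaw": 25,"x": 0,"y": 0,"z": 0,"ax": 0,"ay": 0,"az": 0},{"jaw": 25,"x": 0,"y": 0,"z": 0,"ax": 0,"ay": 0,"az": 0},{"jaw": 25,"x": 0,"y": 0,"z": 0,"ax": 0,"ay": 0,"az": 0}], grip_force=80)

```text
clock: 8.22
position: [0.5158, 0.1292, 0.0982]
orientation: [-3.141, -0.003, 0.3]
contact_force: [0.5, 1.6, 7.1]
finger_gap: 0.0296
```

Request:
carry_out(increments=[{"jaw": 25,"x": 0,"y": 0,"z": 6,"ax": 0,"ay": 0,"az": 0},{"jaw": 25,"x": 0,"y": 0,"z": 18,"ax": 0,"ay": 0,"az": 0},{"jaw": 25,"x": 0,"y": 0,"z": 25,"ax": 0,"ay": 0,"az": 0},{"jaw": 25,"x": 0,"y": 0,"z": 25,"ax": 0,"ay": 0,"az": 0},{"jaw": 25,"x": 0,"y": 0,"z": 25,"ax": 0,"ay": 0,"az": 0},{"jaw": 25,"x": 0,"y": 0,"z": 25,"ax": 0,"ay": 0,"az": 0},{"jaw": 25,"x": 0,"y": -15,"z": 15,"ax": 0,"ay": 0,"az": -0.005},{"jaw": 25,"x": 0,"y": -28,"z": 5,"ax": 0,"ay": 0,"az": -0.015},{"jaw": 25,"x": 0,"y": -28,"z": 0,"ax": 0,"ay": 0,"az": -0.015},{"jaw": 25,"x": 0,"y": -28,"z": 0,"ax": 0,"ay": 0,"az": -0.015},{"jaw": 25,"x": 0,"y": -28,"z": 0,"ax": 0,"ay": 0,"az": -0.015},{"jaw": 25,"x": 0,"y": -28,"z": 0,"ax": 0,"ay": 0,"az": -0.015}])

```text
clock: 9.22
position: [0.5138, -0.0276, 0.2408]
orientation: [3.142, 0.001, 0.219]
contact_force: [-0.0, 0.0, -5.1]
finger_gap: 0.0302
```

Request:
carry_out(increments=[{"jaw": 25,"x": 0,"y": -30,"z": 0,"ax": 0,"ay": 0,"az": -0.018},{"jaw": 25,"x": 0,"y": -30,"z": 0,"ax": 0,"ay": 0,"az": -0.018},{"jaw": 25,"x": 0,"y": -30,"z": 0,"ax": 0,"ay": 0,"az": -0.018},{"jaw": 25,"x": 0,"y": -30,"z": 0,"ax": 0,"ay": 0,"az": -0.018},{"jaw": 25,"x": 0,"y": -30,"z": 0,"ax": 0,"ay": 0,"az": -0.018},{"jaw": 25,"x": 0,"y": -30,"z": 0,"ax": 0,"ay": 0,"az": -0.018},{"jaw": 25,"x": 0,"y": -15,"z": 0,"ax": 0,"ay": 0,"az": -0.018},{"jaw": 25,"x": 0,"y": 0,"z": 0,"ax": 0,"ay": 0,"az": 0},{"jaw": 25,"x": 0,"y": 0,"z": 0,"ax": 0,"ay": 0,"az": 0}])

```text
clock: 9.97
position: [0.514, -0.2218, 0.2402]
orientation: [-3.141, 0.002, 0.092]
contact_force: [-0.8, 0.9, -4.9]
finger_gap: 0.0302
```

```bash
python3 - <<'E'
from brass import *
s=r.state();print(s['clock'],s['position'],s['orientation'],s['qpos'],s['finger_gap'],s['contact_force'])
W=r.camera_params('wrist');im=r.grab_frame('wrist')
np.save('W5.npy',W['extrinsics'])
cv2.imwrite('pics/w5.png',im[:,:,::-1])
E
```

```text
9.9667 [ 0.514  -0.2218  0.2402] [-3.1409  0.0017  0.0918] [-0.4073  0.2973  0.0912  1.3665 -0.0002  2.6425] 0.030151912242240023 [-0.7949  0.8993 -4.9266]
```

View pics/w5.png

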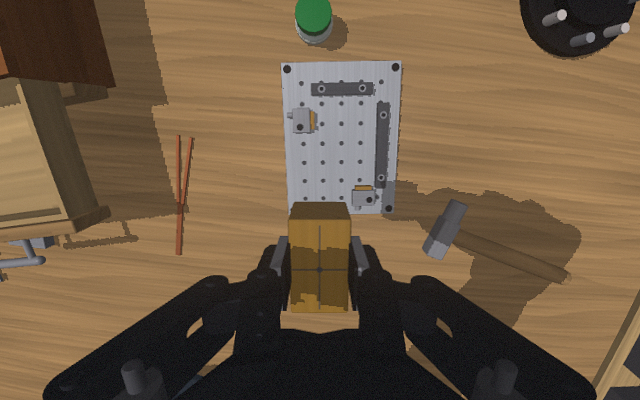

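The block is held square between the fingers. The short stop is at (342,89), the long stop at (382,145) and the plate spans columns 282-402.

```bash
python3 - <<'E'
from brass import *
W=r.camera_params('wrist');W['extrinsics']=np.load('W5.npy')
im=cv2.imread('pics/w5.png')[:,:,::-1]
hsv=cv2.cvtColor(np.ascontiguousarray(im),cv2.COLOR_RGB2HSV);sat=hsv[...,1].astype(int);v=hsv[...,2].astype(int)
def comp(box,cond):
    m=np.zeros(v.shape,np.uint8);x0,y0,x1,y1=box;m[y0:y1,x0:x1]=cond[y0:y1,x0:x1]
    n,l,st,_=cv2.connectedComponentsWithStats(m);k=1+np.argmax(st[1:,4]);print(st[k])
    return cv2.findContours((l==k).astype(np.uint8),cv2.RETR_EXTERNAL,cv2.CHAIN_APPROX_NONE)[0][0][:,0].astype(float)
for n,box,cond,zs in [('short',(305,76,380,104),v<95,(.012,.022)),('long',(370,96,394,192),v<95,(.012,.022)),('plate',(270,50,415,203),(sat<60)&(v>90),(.012,))]:
    c=comp(box,cond)
    for z in zs:
        P=np.array([plane(W,u,z)[:2] for u in c])*1000
        rc=cv2.minAreaRect(P.astype(np.float32));print(n,z,rc[0],rc[1],rc[2]);print(cv2.boxPoints(rc))
        if n=='plate':
            # left, right, top edges by fitLine on extreme pixels
            rows=range(80,190);
            for nm,pp in (('L',[(c[c[:,1]==y][:,0].min(),y) for y in rows]),('R',[(c[c[:,1]==y][:,0].max(),y) for y in range(80,180)]),('T',[(x,c[c[:,0]==x][:,1].min()) for x in range(295,390)])):
                Q=np.array([plane(W,u,z)[:2] for u in pp])*1000
                f=cv2.fitLine(Q.astype(np.float32),cv2.DIST_HUBER,0,.01,.01).ravel();print(nm,f,np.arctan2(f[1],f[0]))
E
```

```text
[311  80  62  16 690]
short 0.012 (624.9437255859375, -240.52932739257812) (17.795398712158203, 76.8706283569336) 5.5240583419799805
[[ 612.3874 -203.129 ]
 [ 619.7873 -279.6427]
 [ 637.5001 -277.9296]
 [ 630.1002 -201.416 ]]
short 0.022 (623.9085693359375, -239.86537170410156) (17.315166473388672, 74.79602813720703) 5.524105072021484
[[ 611.6911 -203.4745]
 [ 618.8913 -277.9231]
 [ 636.126  -276.2563]
 [ 628.9258 -201.8076]]
[375 101  15  88 926]
long 0.012 (557.3399658203125, -301.32073974609375) (114.343017578125, 16.602327346801758) 6.906064987182617
[[ 499.5851 -299.9542]
 [ 501.5814 -316.4361]
 [ 615.0948 -302.6873]
 [ 613.0985 -286.2054]]
long 0.022 (558.1292114257812, -299.0161437988281) (111.25708770751953, 16.15424346923828) 6.906052112579346
[[ 501.9331 -297.6865]
 [ 503.8755 -313.7235]
 [ 614.3253 -300.3458]
 [ 612.3829 -284.3087]]
[  281    60   121   143 13853]
plate 0.012 (565.23046875, -246.50949096679688) (182.81634521484375, 150.12600708007812) 6.269535541534424
[[ 466.1717 -181.8777]
 [ 482.5663 -331.1058]
 [ 664.2893 -311.1412]
 [ 647.8947 -161.9131]]
L [   0.994     0.1098  565.0562 -171.7697] 0.11002529
R [   0.9937    0.1117  580.2211 -319.3433] 0.111974835
T [   0.1026   -0.9947  656.6759 -248.5917] -1.4680383
```

Request:
carry_out(increments=[{"jaw": 25,"x": 22,"y": -13,"z": -15,"ax": 0,"ay": 0,"az": 0.009},{"jaw": 25,"x": 23,"y": -13,"z": -25,"ax": 0,"ay": 0,"az": 0.008},{"jaw": 25,"x": 22,"y": -14,"z": -25,"ax": 0,"ay": 0,"az": 0},{"jaw": 25,"x": 0,"y": 0,"z": -25,"ax": 0,"ay": 0,"az": 0},{"jaw": 25,"x": 0,"y": 0,"z": -25,"ax": 0,"ay": 0,"az": 0},{"jaw": 25,"x": 0,"y": 0,"z": -25,"ax": 0,"ay": 0,"az": 0},{"jaw": 25,"x": 0,"y": 0,"z": -20,"ax": 0,"ay": 0,"az": 0},{"jaw": 25,"x": 0,"y": 0,"z": -15,"ax": 0,"ay": 0,"az": 0},{"jaw": 25,"x": 0,"y": 0,"z": -15,"ax": 0,"ay": 0,"az": 0},{"jaw": 25,"x": 0,"y": 0,"z": 0,"ax": 0,"ay": 0,"az": 0},{"jaw": 25,"x": 0,"y": 0,"z": 0,"ax": 0,"ay": 0,"az": 0},{"jaw": 25,"x": 0,"y": 0,"z": 0,"ax": 0,"ay": 0,"az": 0}])

```text
clock: 11.02
position: [0.5822, -0.2608, 0.0514]
orientation: [3.141, -0.0, 0.112]
contact_force: [0.1, 0.1, -5.0]
finger_gap: 0.0296
```

```bash
python3 - <<'E'
from brass import *
s=r.state();print(s['clock'],s['position'],s['orientation'],s['finger_gap'],s['contact_force'])
sc=r.grab_frame('scene');sd=r.grab_frame('side');w=r.grab_frame('wrist')
a=cv2.resize(sd[150:210,290:370],(400,300),interpolation=cv2.INTER_CUBIC)
b=cv2.resize(sc[145:205,222:302],(400,300),interpolation=cv2.INTER_CUBIC)
w=cv2.resize(w[80:330,140:473],(400,300))
cv2.imwrite('pics/m6.png',np.vstack([np.hstack([a,b]),np.hstack([w,w*0])])[:,:,::-1])
E
```

```text
11.0167 [ 0.5822 -0.2608  0.0514] [ 3.1411 -0.0001  0.1116] 0.029583683593870872 [ 0.1462  0.1391 -5.0023]
```

View pics/m6.png

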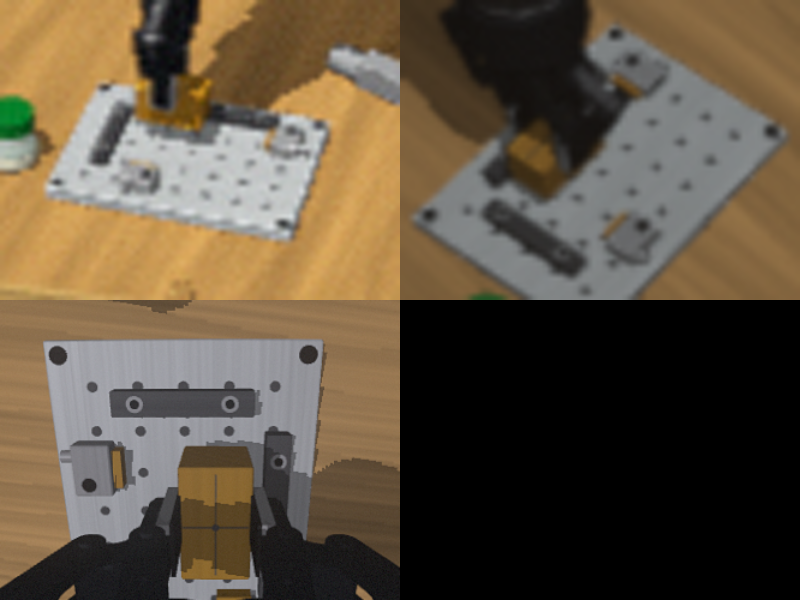

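The block hovers just inside the corner, parallel to both stops. I'll lower it until it touches.

Request:
carry_out(increments=[{"jaw": 25,"x": 0,"y": 0,"z": -8,"ax": 0,"ay": 0,"az": 0},{"jaw": 25,"x": 0,"y": 0,"z": -6,"ax": 0,"ay": 0,"az": 0},{"jaw": 25,"x": 0,"y": 0,"z": -3,"ax": 0,"ay": 0,"az": 0},{"jaw": 25,"x": 0,"y": 0,"z": 0,"ax": 0,"ay": 0,"az": 0},{"jaw": 25,"x": 0,"y": 0,"z": 0,"ax": 0,"ay": 0,"az": 0},{"jaw": 25,"x": 0,"y": 0,"z": 0,"ax": 0,"ay": 0,"az": 0}])

```text
clock: 11.67
position: [0.5815, -0.2614, 0.0333]
orientation: [-3.142, 0.001, 0.11]
contact_force: [-0.2, -0.2, -4.9]
finger_gap: 0.0299
```

Request:
carry_out(increments=[{"jaw": 25,"x": 0,"y": 0,"z": -1.5,"ax": 0,"ay": 0,"az": 0},{"jaw": 25,"x": 0,"y": 0,"z": 0,"ax": 0,"ay": 0,"az": 0},{"jaw": 25,"x": 0,"y": 0,"z": -1,"ax": 0,"ay": 0,"az": 0},{"jaw": 25,"x": 0,"y": 0,"z": 0,"ax": 0,"ay": 0,"az": 0},{"jaw": 25,"x": 0,"y": 0,"z": 0,"ax": 0,"ay": 0,"az": 0}])

```text
clock: 12.08
position: [0.5815, -0.2614, 0.0308]
orientation: [3.142, 0.001, 0.111]
contact_force: [0.5, -1.1, -5.5]
finger_gap: 0.03
```

Request:
carry_out(increments=[{"jaw": 25,"x": 0,"y": 0,"z": -1,"ax": 0,"ay": 0,"az": 0},{"jaw": 25,"x": 0,"y": 0,"z": 0,"ax": 0,"ay": 0,"az": 0},{"jaw": 25,"x": 0,"y": 0,"z": 0,"ax": 0,"ay": 0,"az": 0}])

```text
clock: 12.33
position: [0.5817, -0.2615, 0.0303]
orientation: [3.141, 0.0, 0.11]
contact_force: [-1.5, 0.0, 0.9]
finger_gap: 0.0301
```

Request:
carry_out(increments=[{"jaw": 25,"x": 0,"y": 0,"z": -1,"ax": 0,"ay": 0,"az": 0},{"jaw": 25,"x": 0,"y": 0,"z": 0,"ax": 0,"ay": 0,"az": 0},{"jaw": 25,"x": 0,"y": 0,"z": 0,"ax": 0,"ay": 0,"az": 0}])

```text
clock: 12.58
position: [0.5818, -0.2615, 0.0303]
orientation: [3.141, -0.0, 0.11]
contact_force: [-2.6, 1.6, 9.9]
finger_gap: 0.0298
```

Request:
carry_out(increments=[{"jaw": 25,"x": 0.3,"y": -3,"z": 0,"ax": 0,"ay": 0,"az": 0},{"jaw": 25,"x": 0.3,"y": -3,"z": 0,"ax": 0,"ay": 0,"az": 0},{"jaw": 25,"x": 0.3,"y": -3,"z": 0,"ax": 0,"ay": 0,"az": 0},{"jaw": 25,"x": 0,"y": 0,"z": 0,"ax": 0,"ay": 0,"az": 0},{"jaw": 25,"x": 0,"y": 0,"z": 0,"ax": 0,"ay": 0,"az": 0}])

```text
clock: 13.0
position: [0.5836, -0.2707, 0.0303]
orientation: [3.14, -0.002, 0.111]
contact_force: [-0.7, 0.5, 7.1]
finger_gap: 0.0297
```

Request:
carry_out(increments=[{"jaw": 25,"x": 0.1,"y": -1.5,"z": 0,"ax": 0,"ay": 0,"az": 0},{"jaw": 25,"x": 0,"y": 0,"z": 0,"ax": 0,"ay": 0,"az": 0},{"jaw": 25,"x": 0.1,"y": -1,"z": 0,"ax": 0,"ay": 0,"az": 0},{"jaw": 25,"x": 0,"y": 0,"z": 0,"ax": 0,"ay": 0,"az": 0},{"jaw": 25,"x": 0,"y": 0,"z": 0,"ax": 0,"ay": 0,"az": 0}])

```text
clock: 13.42
position: [0.5837, -0.2727, 0.0303]
orientation: [3.141, -0.002, 0.111]
contact_force: [-0.3, 3.4, 7.6]
finger_gap: 0.0299
```

Request:
carry_out(increments=[{"jaw": 25,"x": 0.1,"y": -1,"z": 0,"ax": 0,"ay": 0,"az": 0},{"jaw": 25,"x": 0,"y": 0,"z": 0,"ax": 0,"ay": 0,"az": 0},{"jaw": 25,"x": 0,"y": 0,"z": 0,"ax": 0,"ay": 0,"az": 0}])

```text
clock: 13.67
position: [0.5837, -0.2729, 0.0303]
orientation: [-3.14, -0.002, 0.112]
contact_force: [-1.6, 6.9, 8.8]
finger_gap: 0.0302
```

Request:
carry_out(increments=[{"jaw": 25,"x": 0.1,"y": -1,"z": 0,"ax": 0,"ay": 0,"az": 0},{"jaw": 25,"x": 0,"y": 0,"z": 0,"ax": 0,"ay": 0,"az": 0},{"jaw": 25,"x": 0,"y": 0,"z": 0,"ax": 0,"ay": 0,"az": 0}])

```text
clock: 13.92
position: [0.5837, -0.2729, 0.0303]
orientation: [-3.139, -0.002, 0.112]
contact_force: [-1.3, 11.1, 9.7]
finger_gap: 0.0296
```

Request:
carry_out(increments=[{"jaw": 25,"x": 2.5,"y": 0.3,"z": 0,"ax": 0,"ay": 0,"az": 0},{"jaw": 25,"x": 2.5,"y": 0.3,"z": 0,"ax": 0,"ay": 0,"az": 0},{"jaw": 25,"x": 2,"y": 0.2,"z": 0,"ax": 0,"ay": 0,"az": 0},{"jaw": 25,"x": 0,"y": 0,"z": 0,"ax": 0,"ay": 0,"az": 0},{"jaw": 25,"x": 0,"y": 0,"z": 0,"ax": 0,"ay": 0,"az": 0}])

```text
clock: 14.33
position: [0.5889, -0.2723, 0.0302]
orientation: [-3.139, 0.001, 0.112]
contact_force: [-8.3, 9.3, 16.2]
finger_gap: 0.0296
```

Request:
carry_out(increments=[{"jaw": 25,"x": 1.5,"y": 0.2,"z": 0,"ax": 0,"ay": 0,"az": 0},{"jaw": 25,"x": 0,"y": 0,"z": 0,"ax": 0,"ay": 0,"az": 0},{"jaw": 25,"x": 1.5,"y": 0.2,"z": 0,"ax": 0,"ay": 0,"az": 0},{"jaw": 25,"x": 0,"y": 0,"z": 0,"ax": 0,"ay": 0,"az": 0},{"jaw": 25,"x": 0,"y": 0,"z": 0,"ax": 0,"ay": 0,"az": 0}])

```text
clock: 14.75
position: [0.5916, -0.272, 0.0302]
orientation: [-3.139, 0.002, 0.111]
contact_force: [-8.7, 8.4, 16.0]
finger_gap: 0.0297
```

Request:
carry_out(increments=[{"jaw": 25,"x": 1.5,"y": 0.1,"z": 0,"ax": 0,"ay": 0,"az": 0},{"jaw": 25,"x": 0,"y": 0,"z": 0,"ax": 0,"ay": 0,"az": 0},{"jaw": 25,"x": 1,"y": 0.1,"z": 0,"ax": 0,"ay": 0,"az": 0},{"jaw": 25,"x": 0,"y": 0,"z": 0,"ax": 0,"ay": 0,"az": 0},{"jaw": 25,"x": 0,"y": 0,"z": 0,"ax": 0,"ay": 0,"az": 0}])

```text
clock: 15.17
position: [0.594, -0.2718, 0.0303]
orientation: [-3.139, 0.002, 0.111]
contact_force: [-9.4, 8.9, 16.2]
finger_gap: 0.0297
```

Request:
carry_out(increments=[{"jaw": 25,"x": 1,"y": 0.1,"z": 0,"ax": 0,"ay": 0,"az": 0},{"jaw": 25,"x": 0,"y": 0,"z": 0,"ax": 0,"ay": 0,"az": 0},{"jaw": 25,"x": 1,"y": 0.1,"z": 0,"ax": 0,"ay": 0,"az": 0},{"jaw": 25,"x": 0,"y": 0,"z": 0,"ax": 0,"ay": 0,"az": 0},{"jaw": 25,"x": 0,"y": 0,"z": 0,"ax": 0,"ay": 0,"az": 0}])

```text
clock: 15.58
position: [0.5956, -0.2716, 0.0302]
orientation: [-3.139, 0.003, 0.111]
contact_force: [-11.0, 9.4, 16.5]
finger_gap: 0.0299
```

Request:
carry_out(increments=[{"jaw": 25,"x": 1,"y": 0.1,"z": 0,"ax": 0,"ay": 0,"az": 0},{"jaw": 25,"x": 0,"y": 0,"z": 0,"ax": 0,"ay": 0,"az": 0},{"jaw": 25,"x": 0,"y": 0,"z": 0,"ax": 0,"ay": 0,"az": 0}])

```text
clock: 15.83
position: [0.5957, -0.2716, 0.0302]
orientation: [-3.139, 0.004, 0.111]
contact_force: [-15.1, 8.6, 19.2]
finger_gap: 0.0296
```

Request:
carry_out(increments=[{"jaw": 25,"x": 1,"y": 0.1,"z": 0,"ax": 0,"ay": 0,"az": 0},{"jaw": 25,"x": 0,"y": 0,"z": 0,"ax": 0,"ay": 0,"az": 0},{"jaw": 25,"x": 0,"y": 0,"z": 0,"ax": 0,"ay": 0,"az": 0}])

```text
clock: 16.08
position: [0.5957, -0.2716, 0.0302]
orientation: [-3.139, 0.006, 0.111]
contact_force: [-19.0, 8.2, 22.5]
finger_gap: 0.0299
```

Request:
carry_out(increments=[{"jaw": 25,"x": 0.1,"y": -1,"z": 0,"ax": -0.003,"ay": -0.005,"az": 0},{"jaw": 25,"x": 0,"y": 0,"z": 0,"ax": 0,"ay": 0,"az": 0},{"jaw": 25,"x": 0.1,"y": -1,"z": 0,"ax": 0,"ay": 0,"az": 0},{"jaw": 25,"x": 0,"y": 0,"z": 0,"ax": 0,"ay": 0,"az": 0},{"jaw": 25,"x": 0,"y": 0,"z": 0,"ax": 0,"ay": 0,"az": 0}])

```text
clock: 16.5
position: [0.5957, -0.2716, 0.0302]
orientation: [-3.139, 0.001, 0.112]
contact_force: [-17.3, 15.3, 24.6]
finger_gap: 0.0298
```

```bash
python3 - <<'E'
from h import *
np.set_printoptions(precision=4,suppress=True)
s=r.state();print(s['position'],s['orientation'],s['contact_force'],s['wrist_torque'])
E
```

```text
[ 0.5957 -0.2716  0.0302] [-3.139   0.0011  0.1117] [-17.268   15.3298  24.6202] [3.3292 3.7555 0.0482]
```

Request:
carry_out(increments=[{"jaw": 25,"x": 1,"y": -1,"z": 0.5,"ax": -0.003,"ay": -0.002,"az": 0},{"jaw": 25,"x": 0,"y": 0,"z": 0,"ax": 0,"ay": 0,"az": 0},{"jaw": 25,"x": 0.4,"y": -0.6,"z": 0.2,"ax": 0,"ay": -0.001,"az": 0},{"jaw": 25,"x": 0,"y": 0,"z": 0,"ax": 0,"ay": 0,"az": 0},{"jaw": 25,"x": 0,"y": 0,"z": 0,"ax": 0,"ay": 0,"az": 0},{"jaw": 25,"x": 0,"y": 0,"z": 0,"ax": 0,"ay": 0,"az": 0}])

```text
clock: 17.0
position: [0.5957, -0.2717, 0.0302]
orientation: [-3.139, 0.001, 0.112]
contact_force: [-22.7, 21.3, 24.7]
finger_gap: 0.0301
```

```bash
python3 - <<'E'
from h import *
np.set_printoptions(precision=4,suppress=True)
sc=r.grab_frame('scene');sd=r.grab_frame('side');w=r.grab_frame('wrist')
s=r.state();print(s['clock'],s['position'],s['orientation'],s['contact_force'],s['wrist_torque'],s['finger_gap'])
a=cv2.resize(sd[150:210,290:370],(400,300),interpolation=cv2.INTER_CUBIC)
b=cv2.resize(sc[145:205,222:302],(400,300),interpolation=cv2.INTER_CUBIC)
c=cv2.resize(w[80:330,140:473],(400,300)); d=cv2.resize(sc[60:360,170:570],(400,300))
cv2.imwrite('pics/m7.png',np.vstack([np.hstack([a,b]),np.hstack([c,d])])[:,:,::-1])
E
```

```text
17.15 [ 0.5957 -0.2717  0.0302] [-3.1393  0.0008  0.1122] [-22.0441  20.7935  25.4415] [4.4429 4.4854 0.0202] 0.030136496039025493
```

View pics/m7.png

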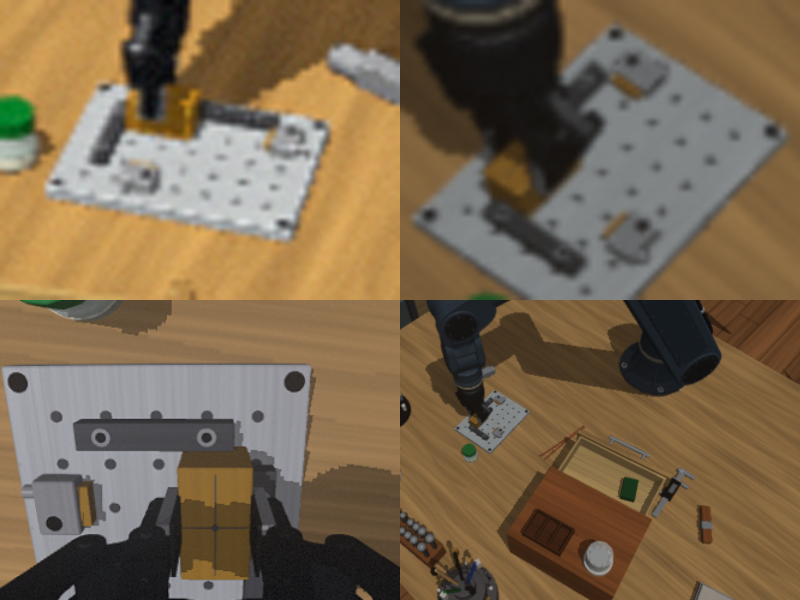

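The block sits in the corner against both stops, the wax is still in the drawer and the bystanders look undisturbed. Handing in.

```bash
python3 -c "
from cell import r
print(r.finish_job()); s=r.state(); print(s['position'],s['contact_force'])"
```

```text
the job is handed in; nothing more can be done
None
the job is handed in; nothing more can be done
```

I pulled the top drawer open by its handle, lifted out the brass block and set it on the plate. I then slid it home against the long stop and the short stop. The job is handed in after about 17 s, with the gripper still holding and pressing the block (80 N grip).

- **Press forces:** the last reading was about 22 N towards the short stop, 21 N towards the long stop and 25 N downwards. Friction with the plate takes an estimated 5–6 N of the sideways push. The tool position stopped moving when I pushed further in either direction.
- **Flatness and position:** the tool was tilted about 0.002 rad and turned 0.112 rad, against a measured plate turn of 0.109 rad. The tool came to rest about 2 mm past the camera estimate towards the short stop, within calibration error.
- **Pictures:** the last views show the block flat in the corner and the wax block still in the drawer. The other bench items look where they were, but I did not measure their positions again.
- **Slips on the way:** my first move calls were refused for a missing field, and nothing moved. One turn fell short near the last joint's limit, and I corrected it before gripping. Small upward readings of 7–9 N appeared while lowering onto the handle and onto the block, and I put them down to settling.

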